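Clear a tube roller's drive plate and hold its belt tensioner back

ROBOT

A 6-joint arm with a two-finger parallel gripper is mounted at the origin on a cart in front of the work surface, level with it; the furniture and walls round the work are solid. World frame = base frame: x ahead of the robot, y to its left, z up, the work surface at z = 0. Lengths are in m, angles in rad, forces in N, time in s.
With the tool pointing down it reaches from about 0.35 to 0.775 m from the base axis. Payload 7.3 kg.
Tool frame: the origin (TCP) lies on the centre line of the jaws, within the pads' length; the fingertips stand 17 mm ahead of it and the grasp point (between the pads) lies 2 mm behind it (robot.tcp_to_tips is the distance from the TCP to the fingertips, in m); z points along the fingers, y is the line along which they close (so a half turn about z gives the same grasp; the last joint's range is limited). The gripper opens to 92 mm and grips with 3 to 60 N. Pads are 19 mm wide; open, the fingers measure 130 mm over their backs; the gripper's body (75 mm by 190 mm) begins 47 mm behind the grasp point.
Start: joints at [1.018, 0.342, 1.524, -0, 1.275, -0.146], TCP at [0.208, 0.482, 0.244] pointing down, gripper open.
Joint ranges: [-2.53, 2.53], [-0.77, 2.02], [0.04, 2.7], [-1, 4.14], [0.28, 2.66], [-3.11, 3.11]. Speed limits (rad/s): [2.57, 2.57, 3.14, 3.14, 3.14, 3.14].

INTERFACE

Orientations are given as [roll, pitch, yaw] about the fixed x, y, z axes, in that order (R = Rz(yaw) Ry(pitch) Rx(roll)).
In Python, from cell import robot gives the robot as it stands. The module is installed in compiled form; this text tells all that it offers.
- The arm moves only by the tool carry_out, never from a script. Its argument "commands" is a list of rows, each a list of 3 entries, a list of its own where there are three numbers: the shift along the tool's x, y, z in m, then the turn about the tool's z in rad, then the opening, from 0 (shut) to 1 (fully open). In form: [[[dx, dy, dz], yaw, claw], ...]. A call has 1 to 20 rows; each row shifts and turns the commanded pose from where the row before left it, along the tool's axes as they then stand; what a row does not reach is not made up. A row lasts 1/8 s, in which the tool goes at most 62.5 mm and 10.7 degrees, less where a joint would pass 70% of its speed; a pose out of reach is approached as far as the arm can. A call is refused whole if a number of a shift passes 0.0625 or a number of a turn 0.188, either way. A call with a gripper value outside its range is refused whole. The fingers move at their own pace and stop on an object; "newtons" is the grip in N (left out, the last holds). Time passes only in rows, so rows that do not move let the fingers close. It gives the time, the measured TCP pose, the force, the opening and the grip force at its end, in the units of the state.
- robot.observe(): the state, without advancing time (a new reading comes with each control period).
- robot.read_camera(name): name is "side" or "top"; returns a dict with "pixels" (400x640x3 uint8, red, green, blue), "fx", "fy", "cx", "cy" (pixels), "view" (4x4, takes a point from world to camera coordinates). Camera axes: x right, y up, looking along -z (the intrinsics and any distortion apply to the point x, -y, -z); pixel columns grow to the right and rows downward; lengths in m; the calibration is good to about 2 mm. A picture is of the moment at which its call begins. There is no depth.
- robot.hand_in(): hands the job in; it is judged then, once.
Trained networks look in a picture, given as the dict that the camera call returned (one of the last four; its "shot" number tells which), for a name from the list of things; names that differ only in an ending like _2 or _b are one class to them, and where a whole thing is asked for, a point or a joint stands for the part that bears it (a point fixed in the world has none). Each returns a list of dicts, best first, with "p" (0 to 1); they miss things now and then, are a little off and sometimes report something else, mostly with a low value. They report only what shows in the picture. A call takes as long as a camera call. They do not tell look-alikes from the thing itself.
- robot.find_in(picture, name): "at" ([column, row] in pixels, amid what is visible of it).
- robot.tip_of(picture, name): "at" ([column, row] in pixels: a listed point, or the origin of a listed thing).
The state is a dict: "time": time; "qpos": joint angles; "qvel": joint speeds; "joint_efforts": joint torques, N m; "tool_pos": TCP position; "tool_rot": TCP orientation; "contact_force": force on the tool from outside, world axes, zero at the start; "torque": the same for the moment, N m; "opening": finger opening in m; "grip_force": force on a finger pad.
Only numpy, scipy, OpenCV 4.12 (cv2) and the standard library are available. Lean on these libraries where they do the work, as an engineer would, in place of code of your own. Each camera call takes 0.05 s, during which the arm holds its last target. There are 200 camera calls.

TASK

The tube roller's drive plate needs a new belt: pick up the yellow scraper block and with it wipe all four orange chips off the plate onto the bench, without touching them with the fingers and before the blue tensioner arm is moved, then stand the scraper upright on the bench beside the plate and let go of it. Then take the red knob of the blue spring-loaded arm, swing it clockwise (seen from above) all the way to its stop and finish holding it there; the program ends while the gripper is holding the arm at the stop. Leave everything else on the bench alone.

Things in the scene. Friction and masses are not known exactly. Their poses are not given: they have to be found in the camera images.
- drive_plate: Fixed bare aluminium plate on the bench, 220 (its x) x 260 (its y) x 16 mm thick. Origin: centre of its underside; at yaw 0 x points away from the robot, y left. In its frame stand on it: the pivot post (see swing_pivot), a black pulley (34 mm wide, 24 tall) at x -85, y +105 mm, a rubber stop pin (13 wide, 24 tall) at x -42, y +41. With the arm at rest all below y +30 mm is flat but for the chips.
- swing_pivot (a point): Point on the plate's top on the vertical axis about which the blue arm turns, at x -40, y +80 mm in the drive plate's frame. A dark post with a 44 mm wide collar and a coil spring stands there, 67 mm above the bench.
- swing_arm (a joint): Blue belt tensioner arm, turning about the upright axis at swing_pivot. 0 rad = at rest, pointing along the plate's +x; grows clockwise seen from above (towards the plate's -y) to its stop at 1.2 rad. A spring drives it back: about 2.3 N at the knob to start it, 7 N at the stop; let go, it swings back to 0. Bar 18 mm wide, underside 10 mm over the plate.
- swing_knob (a point): Middle of the red upright round knob at the free end of the arm, 130 mm from the pivot axis, 76 mm above the bench. Knob 16 mm across, fixed to the arm, free to grasp or push from 52 to 98 mm above the bench; under it a white pulley 36 mm across, its top 50 mm above the bench.
- scraper: Loose yellow scraper block with black rubber sole, about 150 g, standing upright on the bench. Foot 30 (its x) x 120 (its y) x 17 mm tall; on it a grip 22 (its x) x 80 (its y) mm that reaches from 17 to 72 mm above the sole. Origin: centre of the sole; z up. Wipe with one of its 120 mm long faces ahead.
- chip_1: Loose orange chip of broken plastic, 14 x 10 x 8 mm, 10 g, lying on the bare right half of the drive plate. Origin: centre of its underside as it first lies, 16 mm above the bench while on the plate.
- chip_2: Loose orange chip of broken plastic, 13 x 11 x 8 mm, 10 g, lying on the bare right half of the drive plate. Origin: centre of its underside as it first lies, 16 mm above the bench while on the plate.
- chip_3: Loose orange chip of broken plastic, 15 x 9 x 8 mm, 10 g, lying on the bare right half of the drive plate. Origin: centre of its underside as it first lies, 16 mm above the bench while on the plate.
- chip_4: Loose orange chip of broken plastic, 12 x 11 x 8 mm, 10 g, lying on the bare right half of the drive plate. Origin: centre of its underside as it first lies, 16 mm above the bench while on the plate.
- grease_jar: Small jar with green lid, 40 mm across, 26 mm tall, beyond the plate. Bystander, loose: leave it alone. Origin: centre of its underside.
- petri_dish: Clear covered dish, 69 mm across, 16 mm tall, beyond the plate on the left. Bystander, loose: leave it alone. Origin: centre of its underside.
- seal_case: Flat clear case, 62 x 86 x 17 mm, on the right. Bystander, loose: leave it alone. Origin: centre of its underside.
- small_screwdriver: Red-handled screwdriver, 160 x 17 x 23 mm, on the left. Bystander, loose: leave it alone. Origin: centre of its underside.
- tweezers: Steel tweezers, 121 x 15 x 9 mm, near the robot on the right. Bystander, loose: leave it alone. Origin: centre of its underside.
- parts_tray: Shallow dark tray with small parts, 100 x 150 x 18 mm, far right. Bystander, loose: leave it alone. Origin: centre of its underside.
There are look-alikes about, which are no part of the job. What is meant by the scraper is not purple, and is the smaller of those in its own colour.

How it is judged:
On the way, in this order (a step that is already met when the one before it is completed fails the run):
1. the scraper is picked up in the fingers (height (world z) of scraper above 0.012 m and contact force between the fingers and scraper above 1 N), for 0.1 s.
2. with the scraper still held, all four chips are off the plate and down on the bench (height (world z) of chip_1 between -0.02 and 0.0115 m and height (world z) of chip_2 between -0.02 and 0.0115 m and height (world z) of chip_3 between -0.02 and 0.0115 m and height (world z) of chip_4 between -0.02 and 0.0115 m and contact force between the fingers and scraper above 0.5 N), for 0.1 s.
3. the scraper stands upright on the bench, let go (height (world z) of scraper between -0.01 and 0.005 m and angle between scraper's own z axis and vertical below 0.12 rad and contact force between the fingers and scraper below 0.1 N), for 0.2 s.
At the end, for the whole second after the job is handed in: The fingers hold the swing arm at its stop (above 1.12 of 1.2 rad, over 2 N, no scraper or chip bearing on it); all four chips lie off the plate on the bench (origin below 11.5 mm); the scraper stands released on the bench, upright within 0.12 rad, sole within 5 mm of it (all of step 3 and height (world z) of chip_1 between -0.02 and 0.0115 m and height (world z) of chip_2 between -0.02 and 0.0115 m and height (world z) of chip_3 between -0.02 and 0.0115 m and height (world z) of chip_4 between -0.02 and 0.0115 m and value of joint swing_arm above 1.12 rad and contact force between the fingers and swing_arm above 2 N and contact force between each of scraper, chip_1, chip_2, chip_3, chip_4 and swing_arm below 0.3 N); the arm keeps its last pose, push and grip.
It fails at once if the swing arm is moved more than 0.3 rad while a chip is still on the plate (value of joint swing_arm above 0.3 rad and height (world z) of any of chip_1, chip_2, chip_3, chip_4 above 0.0125 m).
It fails at once if the fingers touch a chip (contact force between the fingers and chip_1 above 0.5 N or contact force between the fingers and chip_2 above 0.5 N or contact force between the fingers and chip_3 above 0.5 N or contact force between the fingers and chip_4 above 0.5 N).
It fails at once if a bystander is moved more than 25 mm (distance of any of grease_jar, petri_dish, seal_case, small_screwdriver, tweezers, parts_tray from where it was at the start of the episode above 0.025 m).
It also fails if it takes over 58 s, if anything falls off the work surface, if the arm or the gripper's body presses on something with over 40 N, if the wrist force passes 120 N, or if a joint passes its speed limit or range.

## Working session

There is one attempt and no reset: what is moved stays moved. The work goes in short steps, Python scripts to look and compute and a tool call to move; the robot and the scene stay as the last step left them, time stands still between calls to the robot, and variables do not carry over. Pictures are saved under pics/ and viewed, at most 10 in all, crops included, and the job is handed in when it is done.

Besides the shell and the picture viewer there is one more tool, called after "Call:" as name(argument=value, ...) on one line, values as JSON. carry_out: Moves the arm, as the interface text tells. Its arguments: {"type":"object","properties":{"commands":{"type":"array"},"newtons":{"type":"number"}},"required":["commands"]}

```bash
mkdir -p pics; cat > h.py <<'E'
from cell import robot
import numpy as np, cv2
def save(pic,name): cv2.imwrite('pics/'+name,pic["pixels"][:,:,::-1])
def ray(pic,uv):
    V=np.array(pic["view"]);R=V[:3,:3];t=V[:3,3]
    x=(uv[0]-pic["cx"])/pic["fx"];y=(uv[1]-pic["cy"])/pic["fy"]
    return -R.T@t, R.T@np.array([x,-y,-1.])
def at(pic,uv,z):
    o,d=ray(pic,uv);return (o+d*(z-o[2])/d[2])
def proj(pic,p):
    c=np.array(pic["view"])@np.append(p,1);return np.array([pic["cx"]+pic["fx"]*c[0]/-c[2],pic["cy"]-pic["fy"]*c[1]/-c[2]])
E
python3 - <<'E'
from h import *
np.set_printoptions(precision=4,suppress=True)
T=robot.read_camera("top");S=robot.read_camera("side")
save(T,"t0.png");save(S,"s0.png")
print({k:T[k] for k in T if k not in("pixels",)})
print({k:S[k] for k in S if k not in("pixels",)})
H=dict(drive_plate=0,swing_pivot=.016,swing_knob=.076,scraper=0,chip_1=.016,grease_jar=0,petri_dish=0,seal_case=0,small_screwdriver=0,tweezers=0,parts_tray=0)
for n,z in H.items():
  for nm,P in(("T",T),("S",S)):
    for r in robot.tip_of(P,n)[:6]: print(n,nm,round(r["p"],2),np.round(r["at"]),at(P,r["at"],z)[:2])
E
```

```text
{'fx': 414.5270863619269, 'fy': 414.5270863619269, 'cx': 315.34354374783913, 'cy': 202.24721348238955, 'view': array([[ 0.018 , -0.9998,  0.0042, -0.1498],
       [ 0.9961,  0.0183,  0.0863, -0.5391],
       [-0.0863,  0.0026,  0.9963, -1.5929],
       [ 0.    ,  0.    ,  0.    ,  1.    ]]), 'shot': 1}
{'fx': 461.022708831757, 'fy': 461.022708831757, 'cx': 322.5844624381205, 'cy': 198.1216617479875, 'view': array([[-0.946 , -0.3241,  0.0013,  0.4692],
       [ 0.1455, -0.4211,  0.8953, -0.1866],
       [-0.2896,  0.8471,  0.4455, -1.4542],
       [ 0.    ,  0.    ,  0.    ,  1.    ]]), 'shot': 2}
drive_plate T 0.69 [282. 198.] [ 0.5562 -0.0058]
drive_plate S 0.8 [308. 228.] [ 0.5526 -0.007 ]
swing_pivot T 0.74 [258. 203.] [0.5365 0.086 ]
swing_pivot T 0.74 [263. 170.] [0.6646 0.0694]
swing_pivot S 0.93 [302. 240.] [0.534  0.1009]
swing_knob T 0.51 [267. 168.] [0.664  0.0461]
swing_knob S 0.81 [272. 212.] [0.6576 0.0566]
scraper T 0.69 [456. 237.] [ 0.4183 -0.6942]
scraper T 0.69 [388. 259.] [ 0.3257 -0.4291]
scraper T 0.62 [354. 222.] [ 0.4696 -0.2922]
scraper S 0.7 [356. 198.] [ 0.4559 -0.2905]
scraper S 0.56 [397. 185.] [ 0.3248 -0.463 ]
chip_1 T 0.2 [172. 174.] [0.6437 0.4253]
chip_1 S 0.57 [307. 227.] [0.5475 0.0197]
grease_jar T 0.52 [314. 148.] [ 0.762  -0.1311]
grease_jar S 0.58 [266. 203.] [ 0.7748 -0.1322]
petri_dish T 0.75 [200. 162.] [0.698  0.3218]
petri_dish S 0.63 [223. 273.] [0.6969 0.33  ]
seal_case T 0.65 [347. 163.] [ 0.7017 -0.262 ]
seal_case S 0.71 [295. 196.] [ 0.6892 -0.227 ]
small_screwdriver T 0.4 [174. 176.] [0.6362 0.422 ]
parts_tray T 0.88 [403. 217.] [ 0.4901 -0.4875]
parts_tray T 0.69 [266. 171.] [0.6654 0.0586]
parts_tray S 0.59 [361. 179.] [ 0.4808 -0.4689]
```

```bash
python3 - <<'E'
import cv2
t=cv2.imread('pics/t0.png');s=cv2.imread('pics/s0.png')
cv2.imwrite('pics/t0c.png',cv2.resize(t[120:290,150:390],None,fx=3.3,fy=3.3,interpolation=2))
cv2.imwrite('pics/s0c.png',cv2.resize(s[160:310,200:420],None,fx=3.6,fy=3.6,interpolation=2))
E
```

```text
(no output)
```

View pics/t0.png

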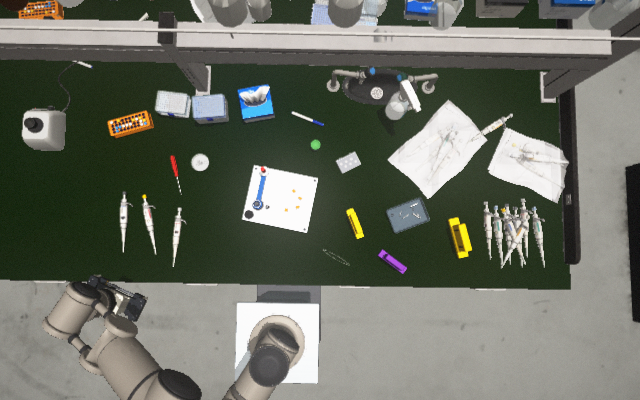

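View pics/t0c.png

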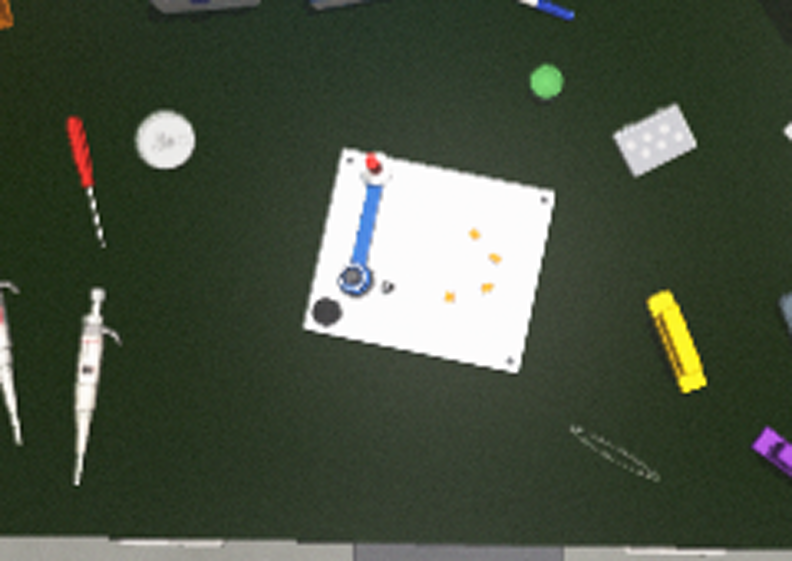

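View pics/s0.png

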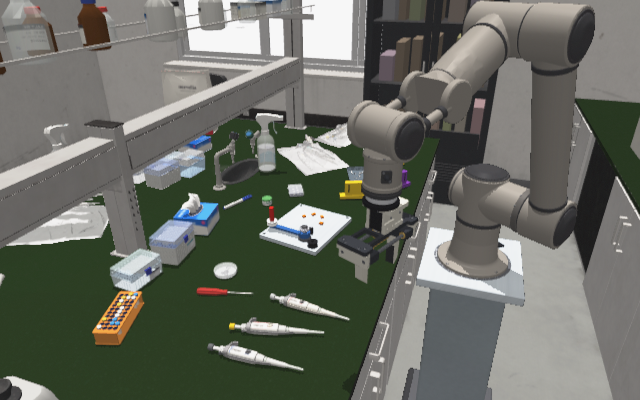

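The pictures show three scraper candidates: a small yellow block at top (354,222), a larger yellow block at (459,237), and a purple block at (392,261). The small yellow one at (354,222) fits the description. The plate is at (282,198), its chips lie near (287–300,191–210), and the knob is at about (263,169).

```bash
cat > fit.py <<'E'
from h import *
from scipy.optimize import minimize
def box(sx,sy,z0,z1,p):
    c,s=np.cos(p[2]),np.sin(p[2])
    return [(p[0]+c*x-s*y,p[1]+s*x+c*y,z) for x in(-sx/2,sx/2) for y in(-sy/2,sy/2) for z in(z0,z1)]
def sil(pic,boxes,p,off,shape,k=4):
    m=np.zeros((shape[0]*k,shape[1]*k),np.uint8)
    for b in boxes:
        q=np.array([proj(pic,v) for v in box(*b,p)])-off+.5
        cv2.fillConvexPoly(m,cv2.convexHull(np.round(q*k*16).astype(np.int32)),255,shift=4)
    return cv2.resize(m,shape[::-1],interpolation=cv2.INTER_AREA)/255.
def fitpose(views,boxes,p0):
    # views: (pic, mask float crop, off)
    f=lambda p:sum(((sil(P,boxes,p,o,m.shape)-m)**2).sum() for P,m,o in views)
    best=None
    for d in (-.1,0,.1):
        r=minimize(f,np.array(p0)+[0,0,d],method="Nelder-Mead",options=dict(initial_simplex=np.array(p0)+[[0,0,d],[.008,0,d],[0,.008,d],[0,0,d+.12]],xatol=1e-5,fatol=1e-3))
        if best is None or r.fun<best.fun: best=r
    return best.x,best.fun
def hsv(P): return cv2.cvtColor(P["pixels"],cv2.COLOR_RGB2HSV)
SCR=[(.03,.12,0,.017),(.022,.08,.017,.072)]
E
python3 - <<'E'
from fit import *
np.set_printoptions(precision=4,suppress=True)
T=robot.read_camera("top");S=robot.read_camera("side")
h=hsv(T).astype(int)
x0,y0,x1,y1=335,200,373,245
c=h[y0:y1,x0:x1]; m=((c[...,0]>18)&(c[...,0]<36)&(c[...,1]>120)&(c[...,2]>70)).astype(float)
print("scr",fitpose([(T,m,np.array([x0,y0]))],SCR,[.47,-.29,.3]),m.sum())
x0,y0,x1,y1=230,155,330,245
c=h[y0:y1,x0:x1]; w=((c[...,2]>130)).astype(np.uint8)
w=cv2.morphologyEx(w,cv2.MORPH_CLOSE,np.ones((5,5)))
hull=cv2.convexHull(max(cv2.findContours(w,0,1)[0],key=len)); m=np.zeros(w.shape,np.uint8);cv2.fillConvexPoly(m,hull,1)
p,e=fitpose([(T,m.astype(float),np.array([x0,y0]))],[(.22,.26,0,.016)],[.555,-.006,-.15]);print("plate",p,e,m.sum())
R=np.array([[np.cos(p[2]),-np.sin(p[2])],[np.sin(p[2]),np.cos(p[2])]])
for n,q in(("pivot",(-.04,.08)),("knob",(.09,.08)),("knobstop",(-.04+.13*np.cos(1.2),.08-.13*np.sin(1.2)))): print(n,R@q+p[:2])
red=((c[...,0]<6)|(c[...,0]>174))&(c[...,1]>140)&(c[...,2]>90)
print("red px",np.argwhere(red).mean(0)[::-1]+[x0,y0],"model",proj(T,[*(R@(.09,.08)+p[:2]),.085]))
o=((c[...,0]>8)&(c[...,0]<26)&(c[...,1]>70)&(c[...,2]>120)).astype(np.uint8)
n,l,st,ce=cv2.connectedComponentsWithStats(o)
for i in range(1,n):
  if st[i,4]>3:
    q=at(T,ce[i]+[x0,y0],.022)[:2]; print("chip",ce[i]+[x0,y0],st[i,4],q,"plate frame",R.T@(q-p[:2]))
s=T["pixels"][200:250,330:380];cv2.imwrite("pics/scr.png",cv2.resize(s[:,:,::-1],None,fx=8,fy=8,interpolation=2))
o=robot.observe();print(o["tool_pos"],o["tool_rot"],o["time"],o["opening"],o["contact_force"])
E
```

```text
scr (array([ 0.465 , -0.2939, -1.194 ]), np.float64(8.629004229142637)) 285.0
plate [ 0.5567  0.0004 -0.1829] 99.58980392156863 3883
pivot [0.5319 0.0864]
knob [0.6597 0.0627]
knobstop [ 0.5562 -0.0413]
red px [262.3333 168.9167] model [262.292  168.7426]
chip [293.     190.2857] 7 [ 0.5873 -0.0517] plate frame [ 0.0396 -0.0457]
chip [299.5714 197.7143] 7 [ 0.5585 -0.0781] plate frame [ 0.0161 -0.0768]
chip [296.8571 206.7143] 7 [ 0.5231 -0.0682] plate frame [-0.0205 -0.0736]
chip [285.875 209.5  ] 8 [ 0.5114 -0.0257] plate frame [-0.0397 -0.0339]
[0.2077 0.4822 0.2438] [3.1415 0.     2.7348] 1.3 0.09167820132069848 [-0.0451 -0.7665  0.7681]
```

View pics/scr.png

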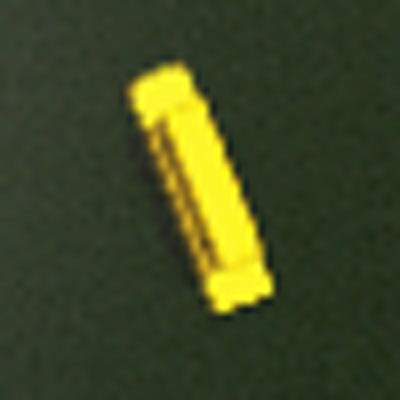

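Crop check: it is the small plain yellow block with a grip, long axis at about 21° to world x. The fit gives (0.465, -0.294), and the red knob pixel agrees with the plate model to 0.2 px. I'll turn the tool first, then traverse.

Call:
carry_out(commands=[[[0,0,0],0.181,1],[[0,0,0],0.181,1],[[0,0,0],0.181,1],[[0,0,0],0.181,1],[[0,0,0],0.181,1],[[0,0,0],0.181,1],[[0,0,0],0.181,1],[[0,0,0],0.181,1],[[0,0,0],0.181,1],[[0,0,0],0.181,1],[[0,0,0],0.181,1],[[0,0,0],0.181,1],[[0,0,0],0.181,1],[[0.008,0.04,0],0,1],[[0.008,0.04,0],0,1],[[0.008,0.04,0],0,1],[[0.008,0.04,0],0,1],[[0.008,0.04,0],0,1],[[0.008,0.04,0],0,1],[[0.008,0.04,0],0,1]])

```text
time: 3.8
tool_pos: [0.3647, 0.2421, 0.2439]
tool_rot: [-3.142, -0.001, 0.382]
contact_force: [0.6, -0.2, -0.5]
opening: 0.0917
grip_force: 0.0
```

Call:
carry_out(commands=[[[0.008,0.04,0],0,1],[[0.008,0.04,0],0,1],[[0.008,0.04,0],0,1],[[0.008,0.04,0],0,1],[[-0.013,0.037,0],0,1],[[-0.013,0.037,0],0,1],[[-0.013,0.037,0],0,1],[[-0.013,0.037,0],0,1],[[-0.013,0.037,0],0,1],[[-0.013,0.037,0],0,1],[[-0.013,0.037,0],0,1],[[-0.013,0.037,0],0,1],[[-0.013,0.037,0],0,1],[[-0.013,0.037,0],0,1],[[0,0,0],0,1]])

```text
time: 5.68
tool_pos: [0.4703, -0.2875, 0.2432]
tool_rot: [3.141, 0.0, 0.379]
contact_force: [-1.3, 0.8, 0.7]
opening: 0.0915
grip_force: 0.0
```

Call:
carry_out(commands=[[[-0.007,0.004,0.03],0,1],[[0,0,0.04],0,1],[[0,0,0.04],0,1],[[0,0,0.04],0,1],[[0,0,0.03],0,1],[[0,0,0.013],0,1],[[0,0,0],0,0],[[0,0,0],0,0],[[0,0,0],0,0],[[0,0,0],0,0],[[0,0,0],0,0],[[0,0,0],0,0],[[0,0,0],0,0]], newtons=35)

```text
time: 7.3
tool_pos: [0.4655, -0.2914, 0.0507]
tool_rot: [-3.141, -0.0, 0.382]
contact_force: [-0.2, -0.3, 0.7]
opening: 0.0265
grip_force: 0.0
```

Still closing, so I'll let it finish and then lift.

Call:
carry_out(commands=[[[0,0,0],0,0],[[0,0,0],0,0],[[0,0,0],0,0],[[0,0,-0.02],0,0],[[0,0,-0.03],0,0],[[0,0,-0.03],0,0],[[0,0,0],0,0]], newtons=35)

```text
time: 8.18
tool_pos: [0.4665, -0.2922, 0.1326]
tool_rot: [3.138, -0.002, 0.382]
contact_force: [-0.2, 0.4, -1.6]
opening: 0.0216
grip_force: 35.0
```

```bash
python3 - <<'E'
from h import *
T=robot.read_camera("top");S=robot.read_camera("side")
print(robot.observe()["tool_pos"],robot.observe()["tool_rot"])
a=T["pixels"][150:260,240:400];b=S["pixels"][150:270,260:420]
a=cv2.resize(a,(640,440),interpolation=2)[:,:400];b=cv2.resize(b,(587,440),interpolation=2)[:,:400]
cv2.imwrite("pics/g.png",np.hstack([cv2.resize(T["pixels"][150:260,240:400],(400,275)),cv2.resize(S["pixels"][150:260,260:420],(400,275))])[:,:,::-1])
E
```

```text
[ 0.46513171 -0.29108982  0.12996308] [-3.14059062e+00  4.06447788e-04  3.81811536e-01]
```

View pics/g.png

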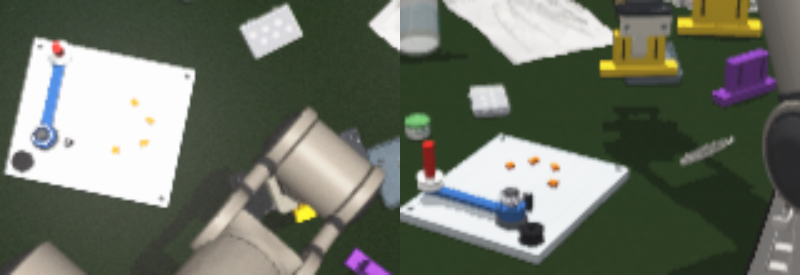

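The small yellow scraper is held level, with all four chips still on the plate. Next I'll turn to the plate's heading and go above the start of the wipe.

Call:
carry_out(commands=[[[0,0,0],0.141,0],[[0,0,0],0.141,0],[[0,0,0],0.141,0],[[0,0,0],0.141,0],[[0.004,-0.035,0],0,0],[[0.004,-0.035,0],0,0],[[0.004,-0.035,0],0,0],[[0.004,-0.035,0],0,0],[[0.004,-0.035,0],0,0],[[0.004,-0.035,0],0,0],[[0.004,-0.035,0],0,0],[[0.004,-0.035,0],0,0],[[0.004,-0.03,0],0,0],[[0,0,0],0,0],[[0,0,0],0,0]])

```text
time: 10.15
tool_pos: [0.5563, 0.0065, 0.1295]
tool_rot: [3.141, 0.002, -0.182]
contact_force: [0.4, -0.7, -1.3]
opening: 0.0215
grip_force: 35.0
```

Call:
carry_out(commands=[[[0.001,0,0.03],0,0],[[0,0,0.02],0,0],[[0,0,0.01],0,0],[[0,0,0.002],0,0],[[0,0,0],0,0]])

```text
time: 10.78
tool_pos: [0.5584, 0.0064, 0.0692]
tool_rot: [-3.142, -0.001, -0.183]
contact_force: [0.1, 0.4, -1.8]
opening: 0.0218
grip_force: 35.0
```

Call:
carry_out(commands=[[[0,0,0.001],0,0],[[0,0,0.001],0,0],[[0,0,0],0,0]])

```text
time: 11.15
tool_pos: [0.5581, 0.0068, 0.0669]
tool_rot: [-3.141, -0.0, -0.182]
contact_force: [-0.1, -0.0, -0.8]
opening: 0.0221
grip_force: 35.0
```

Call:
carry_out(commands=[[[0,0.01,0],0,0],[[0,0.01,0],0,0],[[0,0.01,0],0,0],[[0,0.01,0],0,0],[[0,0.01,0],0,0],[[0,0.01,0],0,0],[[0,0.01,0],0,0],[[0,0.01,0],0,0],[[0,0.01,0],0,0],[[0,0.01,0],0,0],[[0,0.01,0],0,0],[[0,0.01,0],0,0],[[0,0.01,0],0,0],[[0,0.01,0],0,0],[[0,0.01,0],0,0],[[0,0.01,0],0,0],[[0,0.012,0],0,0],[[0,0,0],0,0]])

```text
time: 13.4
tool_pos: [0.5268, -0.1634, 0.0667]
tool_rot: [3.142, -0.0, -0.183]
contact_force: [0.7, 0.7, -1.0]
opening: 0.022
grip_force: 35.0
```

Call:
carry_out(commands=[[[0,0,-0.03],0,0],[[0,0.02,-0.03],0,0],[[0,0.04,0],0,0],[[0,0.04,0],0,0],[[0,0.04,0],0,0],[[0,0,0],0,0]])

```text
time: 14.15
tool_pos: [0.501, -0.3025, 0.1266]
tool_rot: [3.141, -0.001, -0.185]
contact_force: [-1.3, 0.0, -0.9]
opening: 0.0218
grip_force: 35.0
```

```bash
python3 - <<'E'
from h import *
T=robot.read_camera("top");S=robot.read_camera("side")
print(robot.observe()["tool_pos"],robot.observe()["tool_rot"])
cv2.imwrite("pics/w.png",np.hstack([cv2.resize(T["pixels"][150:260,240:340],(400,440),interpolation=2),cv2.resize(S["pixels"][170:258,260:340],(400,440),interpolation=2)])[:,:,::-1])
E
```

```text
[ 0.50133885 -0.29971322  0.12640842] [-3.14066489e+00  6.46597605e-04 -1.82935718e-01]
```

View pics/w.png

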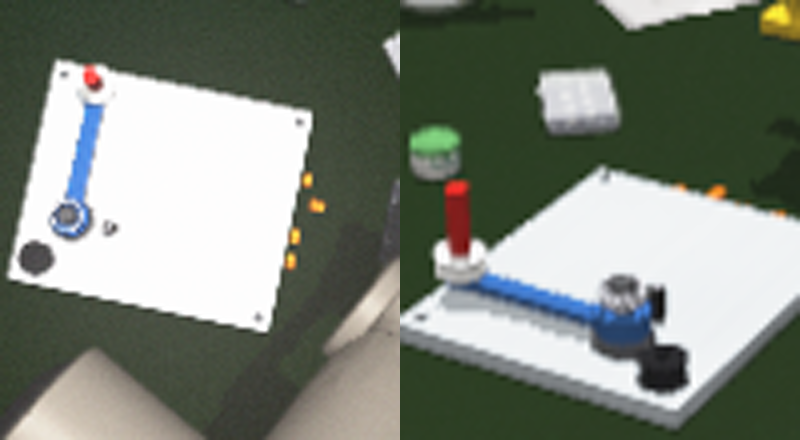

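All four chips are off the plate top at top-crop (307,181), (317,205), (295,237) and (291,262). They lie close to the edge, so I'll check that none of them is leaning on it.

```bash
cat > chips.py <<'E'
from fit import *
np.set_printoptions(precision=4,suppress=True)
p=np.array([.5567,.0004,-.1829]);c,s=np.cos(p[2]),np.sin(p[2]);R=np.array([[c,-s],[s,c]])
for cam,(x0,y0,x1,y1) in(("top",(235,155,340,245)),("side",(290,190,370,235))):
    P=robot.read_camera(cam);h=hsv(P).astype(int)[y0:y1,x0:x1]
    o=((h[...,0]>7)&(h[...,0]<24)&(h[...,1]>110)&(h[...,2]>110)).astype(np.uint8)
    n,l,st,ce=cv2.connectedComponentsWithStats(o)
    for i in range(1,n):
        if st[i,4]>2:
            uv=ce[i]+[x0,y0]; print(cam,uv,st[i],*["z%.3f: %s"%(z,np.round(R.T@(at(P,uv,z)[:2]-p[:2]),4)) for z in(.004,.008,.016)])
    print(cam,"edge px",proj(P,[*(R@(0,-.13)+p[:2]),.016]))
E
python3 chips.py
```

```text
top [316.2 194.5] [80 38  3  4 10] z0.004: [ 0.0433 -0.1377] z0.008: [ 0.0429 -0.1377] z0.016: [ 0.0421 -0.1379]
top [318.6429 200.8571] [82 44  5  4 14] z0.004: [ 0.0205 -0.1522] z0.008: [ 0.0202 -0.1522] z0.016: [ 0.0194 -0.1522]
top [313.1 208.7] [77 52  3  4 10] z0.004: [-0.0143 -0.1369] z0.008: [-0.0145 -0.137 ] z0.016: [-0.0151 -0.1371]
top [312.0909 214.9091] [76 58  3  5 11] z0.004: [-0.0391 -0.1379] z0.008: [-0.0393 -0.138 ] z0.016: [-0.0397 -0.1381]
top edge px [312.0908 204.5689]
side [322.8889 207.8889] [31 17  4  3  9] z0.004: [ 0.0207 -0.1565] z0.008: [ 0.017  -0.1498] z0.016: [ 0.0095 -0.1365]
side edge px [324.2675 209.1917]
```

None of them can be leaning on the plate: every chip centre is at least 7 mm beyond the edge, and a 15 mm chip there has its origin at 8 mm or lower. I'll stand the scraper beside the plate.

Call:
carry_out(commands=[[[0,-0.03,0],0,0],[[0,-0.03,0],0,0],[[0,0,0.03],0,0],[[0,0,0.03],0,0],[[0,0,0.01],0,0],[[0,0,0.004],0,0],[[0,0,0.001],0,0],[[0,0,0],0,0]])

```text
time: 15.35
tool_pos: [0.5129, -0.2414, 0.0526]
tool_rot: [3.141, -0.002, -0.182]
contact_force: [0.4, -0.2, -2.0]
opening: 0.022
grip_force: 35.0
```

Call:
carry_out(commands=[[[0,0,0.001],0,0],[[0,0,0.001],0,0],[[0,0,0.001],0,0],[[0,0,0],0,0]])

```text
time: 15.85
tool_pos: [0.5127, -0.2413, 0.0507]
tool_rot: [3.141, -0.001, -0.182]
contact_force: [-4.2, 2.2, 13.1]
opening: 0.022
grip_force: 35.0
```

Firmly down. I'll release and rise.

Call:
carry_out(commands=[[[0,0,-0.001],0,0.5],[[0,0,0],0,0.5],[[0,0,0],0,0.5],[[0,0,0],0,0.5],[[0,0,0],0,0.5],[[0,0,-0.02],0,0.5],[[0,0,-0.04],0,0.5],[[0,0,-0.04],0,0.5],[[0,0,-0.03],0,0.5],[[0,0,0],0,0.5]])

```text
time: 17.1
tool_pos: [0.5136, -0.2418, 0.1822]
tool_rot: [3.14, -0.005, -0.182]
contact_force: [0.4, 0.3, -1.0]
opening: 0.046
grip_force: 0.0
```

```bash
python3 - <<'E'
from h import *
T=robot.read_camera("top");S=robot.read_camera("side")
print(robot.observe()["tool_pos"],robot.observe()["tool_rot"])
cv2.imwrite("pics/p.png",np.hstack([cv2.resize(T["pixels"][150:260,240:340],(400,440),interpolation=2),cv2.resize(S["pixels"][160:248,290:370],(400,440),interpolation=2)])[:,:,::-1])
E
python3 chips.py
```

```text
[ 0.5121002  -0.24092033  0.17914001] [-3.14122256e+00  6.31450834e-04 -1.82236700e-01]
top [316.2 194.5] [80 38  3  4 10] z0.004: [ 0.0433 -0.1377] z0.008: [ 0.0429 -0.1377] z0.016: [ 0.0421 -0.1379]
top [317.6667 200.6667] [82 45  2  2  3] z0.004: [ 0.0205 -0.1482] z0.008: [ 0.0201 -0.1483] z0.016: [ 0.0194 -0.1483]
top [313.0909 208.6364] [77 52  3  4 11] z0.004: [-0.014  -0.1368] z0.008: [-0.0143 -0.1369] z0.016: [-0.0149 -0.137 ]
top [312. 215.] [76 58  3  5 11] z0.004: [-0.0395 -0.1377] z0.008: [-0.0397 -0.1377] z0.016: [-0.0401 -0.1378]
top [337.439  220.0732] [100  59   5  13  41] z0.004: [-0.0391 -0.2397] z0.008: [-0.0393 -0.2395] z0.016: [-0.0397 -0.2391]
top edge px [312.0908 204.5689]
side [340.2749 197.109 ] [ 35   0  29  16 211] z0.004: [ 0.0059 -0.2706] z0.008: [ 0.0022 -0.2634] z0.016: [-0.0051 -0.249 ]
side [322.8889 207.8889] [31 17  4  3  9] z0.004: [ 0.0207 -0.1565] z0.008: [ 0.017  -0.1498] z0.016: [ 0.0095 -0.1365]
side edge px [324.2675 209.1917]
```

View pics/p.png

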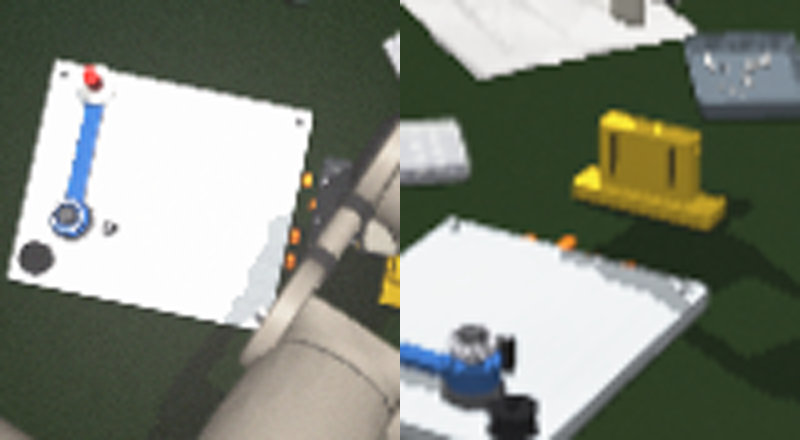

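The scraper stands upright and released at side-crop (650,180), with the chips down beyond the plate edge. Now over to the knob.

Call:
carry_out(commands=[[[0.009,-0.0325,0],0,0.6],[[0.009,-0.0325,0],0,0.6],[[0.009,-0.0325,0],0,0.6],[[0.009,-0.0325,0],0,0.6],[[0.009,-0.0325,0],0,0.6],[[0.009,-0.0325,0],0,0.6],[[0.009,-0.0325,0],0,0.6],[[0.009,-0.0325,0],0,0.6],[[0.009,-0.0325,0],0,0.6],[[0.009,-0.0325,0],0,0.6],[[0,0,0],0,0.6],[[0,0,0],0,0.6]])

```text
time: 18.8
tool_pos: [0.6592, 0.0618, 0.1784]
tool_rot: [3.141, 0.002, -0.182]
contact_force: [0.5, -0.4, -0.0]
opening: 0.0554
grip_force: 0.0
```

Call:
carry_out(commands=[[[0,0,0.04],0,0.6],[[0,0,0.035],0,0.6],[[0,0,0.02],0,0.6],[[0,0,0.006],0,0.6],[[0,0,0],0,0],[[0,0,0],0,0],[[0,0,0],0,0],[[0,0,0],0,0],[[0,0,0],0,0],[[0,0,0],0,0],[[0,0,0],0,0],[[0,0,0],0,0]], newtons=30)

```text
time: 20.3
tool_pos: [0.66, 0.0622, 0.0791]
tool_rot: [-3.141, -0.001, -0.182]
contact_force: [-1.0, -0.5, 4.5]
opening: 0.0154
grip_force: 30.0
```

Call:
carry_out(commands=[[[-0.0004,0.0104,0],0.08,0],[[-0.0004,0.0104,0],0.08,0],[[-0.0004,0.0104,0],0.08,0],[[-0.0004,0.0104,0],0.08,0],[[-0.0004,0.0104,0],0.08,0],[[-0.0004,0.0104,0],0.08,0],[[-0.0004,0.0104,0],0.08,0],[[-0.0004,0.0104,0],0.08,0],[[-0.0004,0.0104,0],0.08,0],[[-0.0004,0.0104,0],0.08,0],[[-0.0004,0.0104,0],0.08,0],[[-0.0004,0.0104,0],0.08,0],[[-0.0004,0.0104,0],0.08,0],[[0,0,0],0,0]])

```text
time: 22.05
tool_pos: [0.5773, -0.0367, 0.0791]
tool_rot: [-3.139, -0.001, -1.222]
contact_force: [4.1, 1.4, 1.3]
opening: 0.0153
grip_force: 30.0
```

Call:
carry_out(commands=[[[-0.0004,0.0104,0],0.08,0],[[-0.0004,0.0104,0],0.08,0],[[0,0.001,0],0,0],[[0,0,0],0,0],[[0,0,0],0,0]])

```text
time: 22.68
tool_pos: [0.5572, -0.0426, 0.0791]
tool_rot: [-3.139, -0.001, -1.379]
contact_force: [6.5, -0.6, 1.4]
opening: 0.015
grip_force: 30.0
```

```bash
python3 - <<'E'
from h import *
o=robot.observe();q=o["tool_pos"]-np.array([.5319,.0864,0])
print(o["tool_pos"],o["tool_rot"],o["contact_force"],o["qpos"],np.hypot(q[0],q[1]),-.1829-np.arctan2(q[1],q[0]))
T=robot.read_camera("top");S=robot.read_camera("side")
cv2.imwrite("pics/e.png",np.hstack([cv2.resize(T["pixels"][150:260,240:350],(400,400),interpolation=2),cv2.resize(S["pixels"][165:265,265:365],(400,400),interpolation=2)])[:,:,::-1])
E
```

```text
[ 0.55719808 -0.04260959  0.0791262 ] [-3.13858731e+00 -1.19446903e-03 -1.37893698e+00] [ 6.49078173 -0.64736003  1.44187823] [-2.13515214e-01  5.80754682e-01  1.63696520e+00  1.09973871e-04
  9.20639946e-01  2.73614988e+00] 0.13146660290269455 1.1942588221070172
```

View pics/e.png

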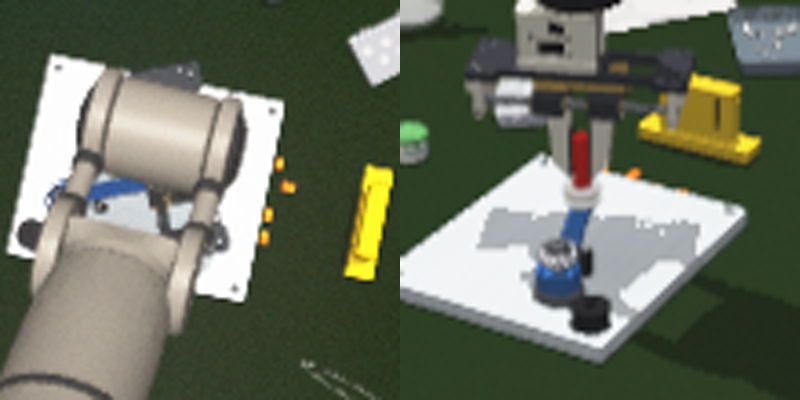

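The knob is held at about 1.19 rad, the scraper is standing and the chips are on the bench. I'll push a little further to make sure it's against the stop.

Call:
carry_out(commands=[[[0,0.001,0],0,0],[[0,0.001,0],0,0],[[0,0,0],0,0],[[0,0,0],0,0]])

```text
time: 23.28
tool_pos: [0.5555, -0.0429, 0.0791]
tool_rot: [-3.138, -0.001, -1.379]
contact_force: [6.9, 0.6, 0.9]
opening: 0.0157
grip_force: 30.0
```

Call:
carry_out(commands=[[[0,0.0015,0],0,0],[[0,0,0],0,0],[[0,0,0],0,0]])

```text
time: 23.65
tool_pos: [0.5546, -0.0431, 0.0792]
tool_rot: [-3.137, -0.001, -1.38]
contact_force: [9.0, 0.3, -0.5]
opening: 0.0152
grip_force: 30.0
```

```bash
python3 -c "
from cell import robot
o=robot.observe();print(o['tool_pos'],o['contact_force'],o['grip_force'])
print(robot.hand_in())"
```

```text
[ 0.55461351 -0.04307957  0.07916573] [ 8.99568169  0.2835306  -0.49497812] 30.008372962474823
the job is handed in; nothing more can be done
None
```

I handed the job in at about 24 s: all four chips are wiped onto the bench, the yellow scraper stands released beside the plate, and the gripper is holding the blue arm against its stop (about 1.2 rad by the measured pose); the hand-in returned no verdict.

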